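Close the sample carton and hold the scanner over its label

ROBOT

A 6-joint arm with a two-finger parallel gripper is mounted at the origin on the work surface. World frame = base frame: x ahead of the robot, y to its left, z up, the work surface at z = 0. Lengths are in m, angles in rad, forces in N, time in s.
With the tool pointing down it reaches from about 0.35 to 0.85 m from the base axis. Payload 8.1 kg.
Tool frame: the origin (TCP) lies on the mounting face of the last link; the fingertips stand 186 mm ahead of it and the grasp point (between the pads) lies 167 mm ahead of it; z points along the fingers, y is the line along which they close (so a half turn about z gives the same grasp; the last joint's range is limited). The gripper opens to 93 mm and grips with 3 to 60 N. Pads are 15 mm wide; open, the fingers measure 128 mm over their backs; the gripper's body (75 mm by 188 mm) begins 65 mm behind the grasp point.
Start: joints at [-1.261, 0.13, 1.488, -0, 1.523, -0.085], TCP at [0.231, -0.554, 0.405] pointing down, gripper open.
Joint ranges: [-2.96, 2.96], [-0.89, 2.26], [0.02, 2.5], [-1.34, 4.48], [0, 2.73], [-2.66, 2.66]. Speed limits (rad/s): [2.39, 2.39, 2.79, 3.14, 3.14, 3.14].

INTERFACE

Orientations are given as a rotation vector (axis times angle).
In Python, from plant import read_state, read_camera, camera_params, close_job gives the robot as it stands. The module is installed in compiled form; this text tells all that it offers.
- The arm moves only by the tool servo_tool, never from a script. Its argument "increments" is a list of rows, each an object with "slide": the shift along the tool's x, y, z in mm, a list of three; "dr": the turn, a rotation vector about the tool's x, y, z in rad, a list of three; "jaw": the closure, from 0 (fully open) to 1 (shut). In form: [{"slide": [x, y, z], "dr": [ax, ay, az], "jaw": jaw}, ...]. A call has 1 to 20 rows; each row is the pose to reach, as a shift and turn from the pose commanded when the call began, along the tool's axes at that moment; what a row does not reach only later rows make up. A row lasts 1/10 s, in which the tool goes at most 50 mm and 8.59 degrees, less where a joint would pass 70% of its speed; a pose out of reach is approached as far as the arm can. A call with a gripper value outside its range is refused whole. The fingers move at their own pace and stop on an object; "force" is the grip in N (left out, the last holds). Time passes only in rows, so rows that repeat a pose let the fingers close. It gives the time, the measured TCP pose, the force, the opening and the grip force at its end, in the units of the state.
- read_state(): the state, without advancing time (a new reading comes with each control period).
- read_camera(name): name is "scene" or "side" or "wrist"; returns (picture, depth): 400x640x3 uint8, red, green, blue; 400x640 float32, m along the optical axis (not along the pixel's ray), 0 where there is no reading.
- camera_params(name): a dict with "fx", "fy", "cx", "cy" (pixels), "rvec" (rotation vector, rad) and "tvec" (3), from world to camera coordinates, as OpenCV has them. Camera axes: x right, y down, z forward; pixel columns grow to the right and rows downward; lengths in m; the calibration is good to about 2 mm. The wrist camera is an equidistant fisheye: a pixel r from the principal point sees the ray r / f radians off the axis. A picture is of the moment at which its call begins: read the wrist's pose just before it. camera_params takes no time and is no camera call; for the wrist camera it gives the pose at the moment of the call.
- close_job(): hands the job in; it is judged then, once.
The state is a dict: "t": time; "q": joint angles; "dq": joint speeds; "joint_torque": joint torques, N m; "tool_pos": TCP position; "orientation": TCP orientation; "force": force on the tool from outside, world axes, zero at the start; "wrist_torque": the same for the moment, N m; "opening": finger opening in m; "gripper_force": force on a finger pad.
Only numpy, scipy, OpenCV 4.12 (cv2) and the standard library are available. Lean on these libraries where they do the work, as an engineer would, in place of code of your own. Each camera call takes 0.05 s, during which the arm holds its last target. There are 200 camera calls.

TASK

Close the sample carton: fold its narrow plain flap down flat first, then the wide flap with the white label flat over it. Then draw the hand scanner up out of its stand, turn it so that its window looks straight down, and hold it still in the gripper about 12 cm above the middle of the label, touching neither carton nor stand; the program finishes while still holding it there. Leave the other things on the bench alone.

Things in the scene. Friction and masses are not known exactly. Their poses are not given: they have to be found in the camera images.
- carton: brown cardboard carton fixed to the bench, open at the top, 170 mm along its x, 120 mm along its y, 70 mm high, walls 4 mm; origin: centre of the underside, z up. Its contents end 15 mm or more below the rim. Two 4 mm thick flaps are hinged on its two long rims (the 170 mm ones). Each flap's hinge is stiff enough that it stays where it is left at any angle; about 0.3 to 1 N at the free edge folds it
- plain_flap (a joint): angle of the narrow plain flap (170 x 65 mm), hinged on the carton's -y rim: 0 = folded down flat over the opening, 1.57 = standing upright, up to 2.4 = leaning outwards. At 0 it covers the -y half of the opening
- plain_flap_hinge (a point): middle of the plain flap's hinge line, 70 mm above the bench; the hinge runs along the carton's x
- plain_flap_edge (a point): middle of the plain flap's free edge, on its outer face (the face that is on top when shut), 65 mm from the hinge
- label_flap (a joint): angle of the wide flap (170 x 118 mm) that carries the white label, hinged on the carton's +y rim: 0 = folded down flat over the whole opening, on top of the plain flap, 1.57 = standing upright, up to 2.4 = leaning outwards
- label_flap_hinge (a point): middle of the label flap's hinge line, 75 mm above the bench; the hinge runs along the carton's x
- label_flap_edge (a point): middle of the label flap's free edge, on its outer face, 118 mm from the hinge
- label (a point): centre of the white 90 x 60 mm label on the label flap's outer face, 60 mm from the hinge; with the flap shut it lies over the carton's centre, 79 mm above the bench, its z axis pointing up
- holder: grey scanner stand fixed to the bench: base plate 120 x 110 x 10 mm with an upright open-topped square socket, 48 x 44 mm outside, 38 x 34 mm inside, rim 65 mm above the bench, inner floor 15 mm above the bench; origin: centre of the underside, z up
- scanner: hand-held code scanner, about 200 g, standing loose in the stand's socket: black handle 32 (x) x 28 (y) x 108 mm (z); origin: centre of the handle's foot, z up along the handle. Its white head sits on top of the handle, about 171 mm above the bench at its highest (the upper rear edge). In the socket it has 3 mm of play on each side and must rise 50 mm along z to come clear; it faces its own -x (towards the robot's side)
- scanner_head: the scanner's head, rigidly part of the scanner: white block 76 (x) x 46 (y) x 40 (z) mm with flat parallel sides; origin: its centre, at (-6, 0, 122) mm in the scanner's frame. Its y axis is the scanner's y; it is pitched 25 degrees so that in the stand its front looks obliquely down. It looks along its own -x, so its x axis points straight up when it looks straight down
- window (a point): centre of the dark reading window on the front end of the head, 39 mm from the head's centre along the head's -x
- beaker: bystander: glass beaker, 68 mm wide, 85 mm high; origin: centre of its underside
- amber_bottle: bystander: amber glass bottle with a white cap, 64 mm wide, 120 mm high; origin: centre of its underside
- glove_box: bystander: small white paper box, 70 x 130 x 60 mm; origin: centre of its underside
There are look-alikes about, which are no part of the job. Leave any red look-alike of the carton alone. Leave any red look-alike of the scanner alone.

How it is judged:
On the way, in this order (a step that is already met when the one before it is completed fails the run):
1. the plain flap is folded down flat while the label flap is still open (value of joint plain_flap below 0.15 rad and value of joint label_flap above 0.6 rad), for 0.1 s.
2. the label flap is folded down flat over it, the scanner still in its stand (value of joint each of plain_flap, label_flap below 0.15 rad and horizontal distance between scanner and holder below 0.02 m and z of scanner in the frame of holder below 0.03 m), for 0.1 s.
3. the scanner is drawn up clear of its stand in the fingers (z of scanner in the frame of holder above 0.068 m and contact force between scanner and the fingers above 0.5 N and contact force between scanner and holder below 0.1 N), for 0.1 s.
At the end, for the whole second after the job is handed in: Both flaps flat (within 0.15 rad); scanner at rest in the fingers, touching neither carton nor stand, its window looking straight down within 0.3 rad, within 35 mm sideways of the label's centre and 70 to 180 mm above it; bystanders within 30 mm of their start (value of joint each of plain_flap, label_flap below 0.15 rad and angle between scanner_head's own x axis and vertical below 0.3 rad and horizontal distance between window and label below 0.035 m and z of window in the frame of label between 0.07 and 0.18 m and contact force between scanner and the fingers above 0.5 N and contact force between scanner and carton below 0.1 N and contact force between scanner and holder below 0.1 N and linear speed of scanner below 0.03 m/s and angular speed of scanner below 0.2 rad/s and distance of each of beaker, amber_bottle, glove_box from where it was at the start of the episode below 0.03 m); the arm keeps its last pose, push and grip.
It fails at once if a bystander is moved or knocked over (distance of any of beaker, amber_bottle, glove_box from where it was at the start of the episode above 0.03 m or angle between any of beaker, amber_bottle, glove_box's own z axis and vertical above 0.4 rad).
It also fails if it takes over 61 s, if anything falls off the work surface, if the arm or the gripper's body presses on something with over 40 N, if the wrist force passes 120 N, or if a joint passes its speed limit or range.

## Working session

There is one attempt and no reset: what is moved stays moved. The work goes in short steps, Python scripts to look and compute and a tool call to move; the robot and the scene stay as the last step left them, time stands still between calls to the robot, and variables do not carry over. Pictures are saved under pics/ and viewed, at most 10 in all, crops included, and the job is handed in when it is done.

Besides the shell and the picture viewer there is one more tool, called after ">>>" as name([rows], argument=value, ...), one row to a line, values as JSON. servo_tool: Moves the arm, as the interface text tells. Its arguments: {"type":"object","properties":{"increments":{"type":"array"},"force":{"type":"number"}},"required":["increments"]}

```bash
mkdir -p pics
cat > h.py <<'E'
import numpy as np, cv2
from scipy.spatial.transform import Rotation as R
from plant import *
def cam(n):
    p=camera_params(n); im,d=read_camera(n); return p,im,d
def cloud(p,d):
    v,u=np.mgrid[0:400,0:640]
    X=np.stack([(u-p['cx'])/p['fx']*d,(v-p['cy'])/p['fy']*d,d],-1)
    return (X-np.array(p['tvec']))@R.from_rotvec(p['rvec']).as_matrix()
E
python3 - <<'E'
from h import *
for n in('scene','side'):
    p,im,d=cam(n); print(n,p,(d>0).mean()); np.savez(n+'.npz',im=im,d=d,W=cloud(p,d))
    cv2.imwrite(f'pics/{n}0.png',im[...,::-1])
print(read_state())
E
```

```text
scene {'fx': 449.09124272136677, 'fy': 449.09124272136677, 'cx': 320.3443470865734, 'cy': 198.2709689537468, 'rvec': array([ 0.86437062,  2.39552334, -1.23827577]), 'tvec': array([ 0.52258868, -0.14090339,  1.31621931])} 0.99624609375
side {'fx': 386.9901029777889, 'fy': 386.9901029777889, 'cx': 315.88587941243355, 'cy': 201.2077259234052, 'rvec': array([ 0.34351623, -2.62537518,  1.42957285]), 'tvec': array([0.60628182, 0.1915371 , 0.82759234])} 0.9959921875
{'t': 0.1, 'q': array([-1.26137797e+00,  1.31077036e-01,  1.48918001e+00, -6.08582463e-06,
        1.52299012e+00, -8.53696459e-02]), 'dq': array([-0.00076621, -0.0015966 , -0.00206834, -0.00080423,  0.00174091,
       -0.00095211]), 'joint_torque': array([-1.06650680e-04, -5.61342502e+01, -4.93096554e+01,  7.69982021e-02,
        2.91261863e-02, -5.93483628e-05]), 'tool_pos': array([ 0.23074041, -0.55363325,  0.40379194]), 'orientation': array([-3.07897435e+00, -6.15790346e-01,  2.99864364e-04]), 'force': array([-0.61214911, -0.60187252,  0.04378229]), 'wrist_torque': array([-0.02096029, -0.01901812,  0.032062  ]), 'gripper_force': 0.0, 'opening': 0.09311413386661756}
```

View pics/scene0.png

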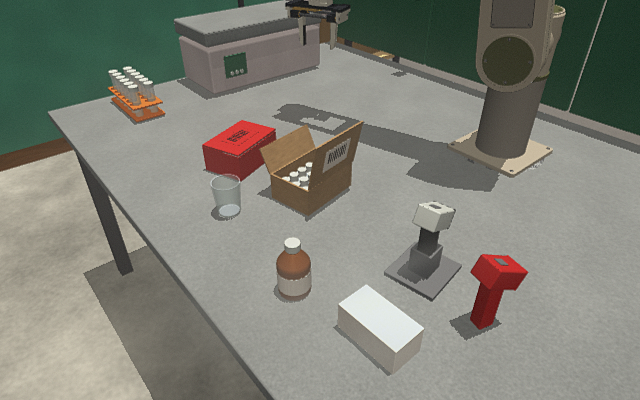

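View pics/side0.png

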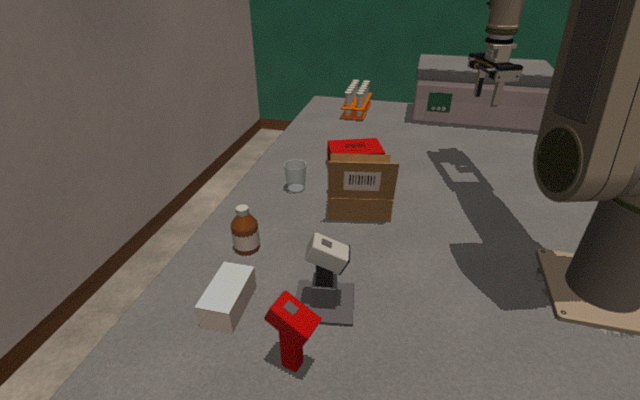

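The scene view shows the brown open carton at (310,180), with the label on its flap at (337,155). The white-headed scanner in the grey stand is at (430,240). The look-alikes are the red closed carton (240,148) and the red scanner (488,290). The bystanders are the beaker (227,197), bottle (293,270) and glove box (380,325). The brown carton and the white scanner fit the description because they have the label flap and the stand. I'll measure them and check them in a crop.

Run:
```python
from h import *
np.set_printoptions(precision=3,suppress=True)
def seg(n,box):
    z=np.load(n+'.npz'); a,b,c,d=box; return z['im'][b:d,a:c],z['W'][b:d,a:c],z['d'][b:d,a:c]
for n,cb,hb in(('scene',(255,115,370,220),(380,195,465,300)),('side',(320,148,402,226),(290,228,360,325))):
    im,W,d=seg(n,cb); hsv=cv2.cvtColor(im,cv2.COLOR_RGB2HSV)
    br=(hsv[...,0]>8)&(hsv[...,0]<25)&(hsv[...,1]>70)&(W[...,2]>.01)
    P=W[br]; print(n,'carton',len(P),P.min(0),P.max(0))
    for zl in(.02,.04,.06,.075,.09,.11,.13,.15,.17,.19):
        Q=P[abs(P[:,2]-zl)<.006]
        if len(Q)>5:
            r=cv2.minAreaRect((Q[:,:2]*1000).astype(np.float32)); print(' z',zl,len(Q),np.round(r[0]),np.round(r[1]),round(r[2],1))
    im,W,d=seg(n,hb); P=W.reshape(-1,3)
    for lo,hi in((.006,.014),(.03,.06),(.058,.07),(.08,.1),(.125,.2),(.15,.2)):
        Q=P[(P[:,2]>lo)&(P[:,2]<hi)]
        r=cv2.minAreaRect((Q[:,:2]*1000).astype(np.float32)); print(' holder z',lo,len(Q),np.round(r[0]),np.round(r[1]),round(r[2],1),Q.max(0)[2])
# bystanders etc. extents
z=np.load('scene.npz')
for nm,(a,b,c,d) in dict(beaker=(208,172,244,222),bottle=(274,236,314,302),glove=(335,285,425,370),redsc=(468,250,530,330),redbox=(200,120,262,180)).items():
    P=z['W'][b:d,a:c].reshape(-1,3);P=P[(P[:,2]>.015)&(P[:,2]<.25)];print(nm,np.percentile(P,2,axis=0),np.percentile(P,98,axis=0))
a=np.load('scene.npz')['im'][110:310,250:540,::-1]; cv2.imwrite('pics/crop.png',cv2.resize(a,None,fx=2.7,fy=2.7,interpolation=3))
```

```text
scene carton 4776 [ 0.456 -0.401  0.01 ] [1.137 0.558 0.649]
 z 0.02 317 [ 576. -139.] [ 99. 203.] 65.2
 z 0.04 362 [ 574. -250.] [169. 266.] 13.0
 z 0.06 488 [ 571. -246.] [169. 255.] 12.0
 z 0.075 492 [ 555. -185.] [174. 134.] 10.5
 z 0.09 426 [ 556. -186.] [169. 145.] 10.3
 z 0.11 369 [ 554. -190.] [172. 158.] 11.2
 z 0.13 229 [ 556. -192.] [173. 171.] 10.1
 z 0.15 76 [ 541. -106.] [169.   6.] 10.0
 z 0.17 169 [ 539. -103.] [170.   5.] 10.6
 z 0.19 193 [ 539. -100.] [169.   7.] 11.1
 holder z 0.006 1620 [562. 184.] [122. 111.] 10.2 0.013980930329030134
 holder z 0.03 359 [625. 191.] [183.  44.] 4.8 0.05994091820071135
 holder z 0.058 292 [631. 193.] [190.  45.] 8.4 0.06978781992487688
 holder z 0.08 150 [568. 191.] [19. 38.] 55.3 0.09995247217769287
 holder z 0.125 919 [556. 183.] [85. 46.] 8.3 0.17228190384815043
 holder z 0.15 529 [563. 185.] [60. 46.] 8.2 0.17228190384815043
side carton 3584 [ 0.426 -0.431  0.01 ] [0.697 0.728 0.614]
 z 0.02 232 [ 633. -227.] [146. 359.] 41.3
 z 0.04 238 [ 627. -218.] [143. 342.] 42.4
 z 0.06 254 [ 505. -248.] [338. 149.] 73.3
 z 0.075 189 [ 56
[... 230 characters left out ...]
   8.] 11.1
 z 0.19 203 [537. -99.] [167.   9.] 10.4
 holder z 0.006 1352 [562. 185.] [120. 112.] 9.4 0.013986759803446961
 holder z 0.03 304 [561. 186.] [48. 44.] 11.0 0.05998659317343576
 holder z 0.058 245 [561. 186.] [48. 45.] 10.0 0.06999482915494074
 holder z 0.08 124 [555. 195.] [34. 15.] 37.1 0.099805574477853
 holder z 0.125 1723 [548. 258.] [ 84. 198.] 5.2 0.17073179417412965
 holder z 0.15 545 [560. 238.] [ 60. 152.] 3.0 0.17073179417412965
beaker [ 0.67  -0.35   0.017] [ 0.791 -0.212  0.087]
bottle [0.771 0.043 0.018] [0.822 0.089 0.122]
glove [0.716 0.179 0.017] [0.785 0.305 0.063]
redsc [0.544 0.31  0.02 ] [0.617 0.363 0.155]
redbox [ 0.548 -0.485  0.018] [ 0.745 -0.262  0.085]
```

View pics/crop.png

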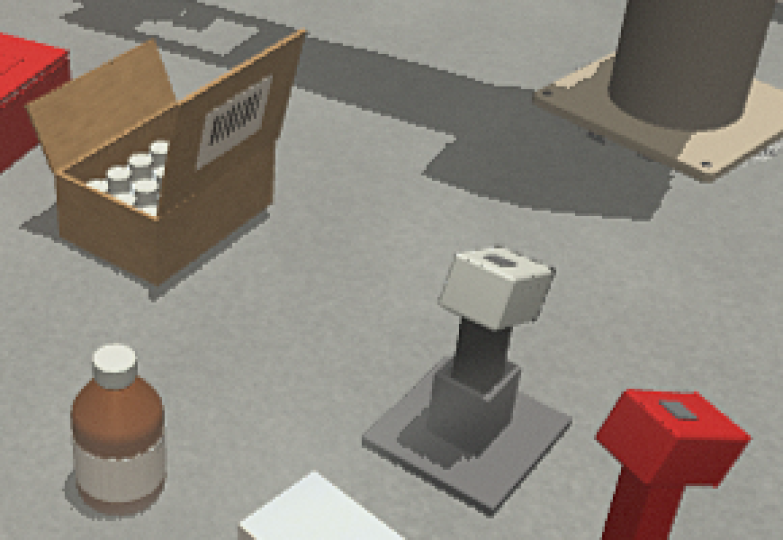

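The crop confirms it: the brown carton has a barcode label on its +y flap and the plain flap on its far side, and the white-headed scanner stands in the grey stand. The red ones are the look-alikes. From the measurements, the carton centre is about (553.5,-179.5) mm with yaw 10.7°, label flap about 1.74 and plain flap about 2.04. The holder is at (561.5,185.5) mm with yaw about 10°. I'll move to the outer side of the plain flap.

>>> servo_tool([
  {"slide": [416, -99, 0], "dr": [0, 0, -1.363], "jaw": 1},
  {"slide": [416, -99, 0], "dr": [0, 0, -1.363], "jaw": 1},
  {"slide": [416, -99, 0], "dr": [0, 0, -1.363], "jaw": 1},
  {"slide": [416, -99, 0], "dr": [0, 0, -1.363], "jaw": 1},
  {"slide": [416, -99, 0], "dr": [0, 0, -1.363], "jaw": 1},
  {"slide": [416, -99, 0], "dr": [0, 0, -1.363], "jaw": 1},
  {"slide": [416, -99, 0], "dr": [0, 0, -1.363], "jaw": 1},
  {"slide": [416, -99, 0], "dr": [0, 0, -1.363], "jaw": 1},
  {"slide": [416, -99, 0], "dr": [0, 0, -1.363], "jaw": 1},
  {"slide": [416, -99, 0], "dr": [0, 0, -1.363], "jaw": 1},
  {"slide": [416, -99, 0], "dr": [0, 0, -1.363], "jaw": 1},
  {"slide": [416, -99, 0], "dr": [0, 0, -1.363], "jaw": 1},
  {"slide": [416, -99, 0], "dr": [0, 0, -1.363], "jaw": 1},
  {"slide": [416, -99, 0], "dr": [0, 0, -1.363], "jaw": 1},
], force=40)

```text
t: 1.5
tool_pos: [0.5759, -0.3034, 0.4049]
orientation: [2.007, 2.417, -0.0]
force: [-0.2, 0.1, -0.4]
opening: 0.0006
gripper_force: 0.0
```

>>> servo_tool([
  {"slide": [0, 0, 40], "dr": [0, 0, 0], "jaw": 1},
  {"slide": [0, 0, 80], "dr": [0, 0, 0], "jaw": 1},
  {"slide": [0, 0, 114], "dr": [0, 0, 0], "jaw": 1},
  {"slide": [0, 0, 114], "dr": [0, 0, 0], "jaw": 1},
  {"slide": [20, 0, 114], "dr": [0, 0, 0], "jaw": 1},
  {"slide": [35, 0, 114], "dr": [0, 0, 0], "jaw": 1},
  {"slide": [50, 0, 114], "dr": [0, 0, 0], "jaw": 1},
  {"slide": [60, 0, 113], "dr": [0, 0, 0], "jaw": 1},
  {"slide": [70, 0, 113], "dr": [0, 0, 0], "jaw": 1},
  {"slide": [80, 0, 114], "dr": [0, 0, 0], "jaw": 1},
  {"slide": [90, 0, 117], "dr": [0, 0, 0], "jaw": 1},
  {"slide": [97, 0, 121], "dr": [0, 0, 0], "jaw": 1},
  {"slide": [102, 0, 127], "dr": [0, 0, 0], "jaw": 1},
  {"slide": [105, 0, 132], "dr": [0, 0, 0], "jaw": 1},
  {"slide": [107, 0, 138], "dr": [0, 0, 0], "jaw": 1},
  {"slide": [108, 0, 141], "dr": [0, 0, 0], "jaw": 1},
  {"slide": [108, 0, 143], "dr": [0, 0, 0], "jaw": 1},
  {"slide": [108, 0, 143], "dr": [0, 0, 0], "jaw": 1},
  {"slide": [108, 0, 143], "dr": [0, 0, 0], "jaw": 1},
])

```text
t: 3.4
tool_pos: [0.5567, -0.1965, 0.2618]
orientation: [-2.005, -2.419, -0.0]
force: [0.4, -0.3, 0.8]
opening: 0.0004
gripper_force: 0.0
```

Run:
```python
from h import *
s=read_state(); print(s['q'],s['tool_pos'],s['force'])
p,im,d=cam('scene'); cv2.imwrite('pics/s1.png',cv2.resize(im[80:240,180:440,::-1],None,fx=3,fy=3))
```

```text
[-4.26215102e-01  2.15733971e-01  1.66121497e+00  3.26655437e-05
  1.26465321e+00 -6.12976277e-01] [ 0.55666644 -0.19651616  0.26176093] [ 0.3751162  -0.27013492  0.75474601]
```

View pics/s1.png

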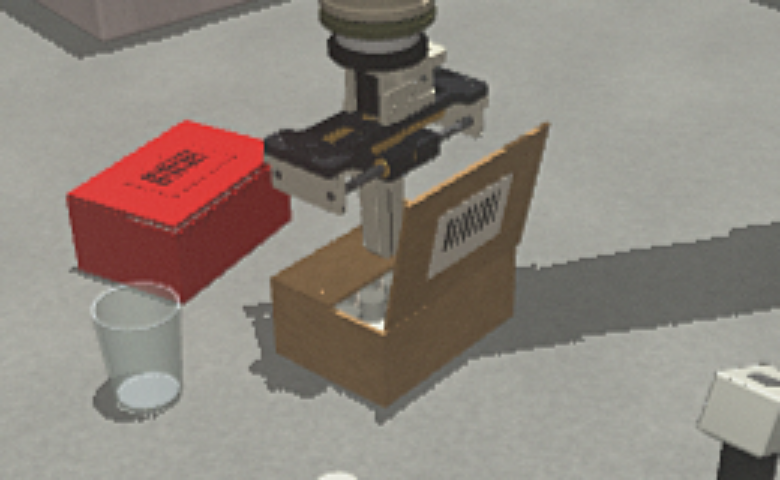

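The plain flap lies flat (crop ~ (335,265)) and the label flap still stands. Next I'll go over to the label flap's outer side.

>>> servo_tool([
  {"slide": [0, 0, -50], "dr": [0, 0, 0], "jaw": 1},
  {"slide": [0, 0, -100], "dr": [0, 0, 0], "jaw": 1},
  {"slide": [0, 0, -150], "dr": [0, 0, 0], "jaw": 1},
  {"slide": [0, 0, -155], "dr": [0, 0, 0], "jaw": 1},
  {"slide": [45, 0, -155], "dr": [0, 0, 0], "jaw": 1},
  {"slide": [90, 0, -155], "dr": [0, 0, 0], "jaw": 1},
  {"slide": [135, 0, -155], "dr": [0, 0, 0], "jaw": 1},
  {"slide": [143, 0, -155], "dr": [0, 0, 0], "jaw": 1},
  {"slide": [143, 0, -155], "dr": [0, 0, 0], "jaw": 1},
  {"slide": [143, 0, -120], "dr": [0, 0, 0], "jaw": 1},
  {"slide": [143, 0, -89], "dr": [0, 0, 0], "jaw": 1},
  {"slide": [143, 0, -89], "dr": [0, 0, 0], "jaw": 1},
  {"slide": [128, 0, -89], "dr": [0, 0, 0], "jaw": 1},
  {"slide": [113, 0, -89], "dr": [0, 0, 0], "jaw": 1},
])

```text
t: 4.85
tool_pos: [0.5365, -0.0872, 0.3529]
orientation: [2.002, 2.417, 0.001]
force: [-0.0, -0.3, 0.6]
opening: 0.0002
gripper_force: 0.0
```

>>> servo_tool([
  {"slide": [-15, 0, 0], "dr": [0, 0, 0], "jaw": 1},
  {"slide": [-27, 0, -1], "dr": [0, 0, 0], "jaw": 1},
  {"slide": [-40, 0, -2], "dr": [0, 0, 0], "jaw": 1},
  {"slide": [-52, 0, -2], "dr": [0, 0, 0], "jaw": 1},
  {"slide": [-64, 0, 2], "dr": [0, 0, 0], "jaw": 1},
  {"slide": [-75, 0, 8], "dr": [0, 0, 0], "jaw": 1},
  {"slide": [-85, 0, 15], "dr": [0, 0, 0], "jaw": 1},
  {"slide": [-94, 0, 23], "dr": [0, 0, 0], "jaw": 1},
  {"slide": [-102, 0, 32], "dr": [0, 0, 0], "jaw": 1},
  {"slide": [-109, 0, 43], "dr": [0, 0, 0], "jaw": 1},
  {"slide": [-113, 0, 51], "dr": [0, 0, 0], "jaw": 1},
  {"slide": [-116, 0, 58], "dr": [0, 0, 0], "jaw": 1},
  {"slide": [-118, 0, 65], "dr": [0, 0, 0], "jaw": 1},
  {"slide": [-120, 0, 72], "dr": [0, 0, 0], "jaw": 1},
  {"slide": [-121, 0, 78], "dr": [0, 0, 0], "jaw": 1},
  {"slide": [-122, 0, 82], "dr": [0, 0, 0], "jaw": 1},
  {"slide": [-122, 0, 84], "dr": [0, 0, 0], "jaw": 1},
  {"slide": [-122, 0, 84], "dr": [0, 0, 0], "jaw": 1},
  {"slide": [-122, 0, 84], "dr": [0, 0, 0], "jaw": 1},
])

```text
t: 6.75
tool_pos: [0.5584, -0.2052, 0.267]
orientation: [2.004, 2.419, 0.0]
force: [-1.0, -0.6, 0.4]
opening: 0.0005
gripper_force: 0.0
```

Run:
```python
from h import *
s=read_state(); print(s['q'],s['tool_pos'],s['force'])
p,im,d=cam('scene'); cv2.imwrite('pics/s2.png',cv2.resize(im[80:240,180:440,::-1],None,fx=3,fy=3))
```

```text
[-4.38303807e-01  2.21350720e-01  1.64438531e+00 -6.21525036e-06
  1.27542865e+00 -6.25339553e-01] [ 0.55841625 -0.20519152  0.26703404] [-1.0231253  -0.57423314  0.39389396]
```

View pics/s2.png

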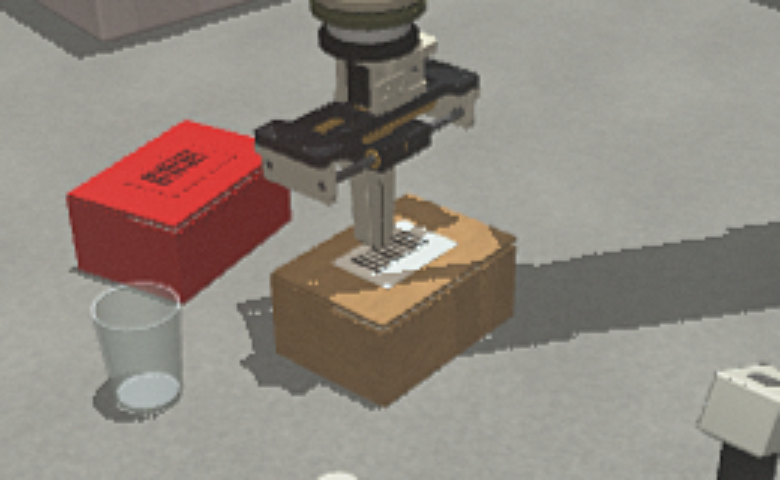

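Both flaps are flat, with the label face up (crop ~ (395,250)). I'll lift and move to above the scanner head.

>>> servo_tool([
  {"slide": [0, 0, -50], "dr": [0, 0, 0], "jaw": 1},
  {"slide": [0, 0, -100], "dr": [0, 0, 0], "jaw": 0.5},
  {"slide": [0, 0, -150], "dr": [0, 0, 0], "jaw": 0},
  {"slide": [0, 0, -173], "dr": [0, 0, 0], "jaw": 0},
  {"slide": [382, 70, -173], "dr": [0, 0, -1.541], "jaw": 0},
  {"slide": [382, 70, -173], "dr": [0, 0, -1.541], "jaw": 0},
  {"slide": [382, 70, -173], "dr": [0, 0, -1.541], "jaw": 0},
  {"slide": [382, 70, -173], "dr": [0, 0, -1.541], "jaw": 0},
  {"slide": [382, 70, -173], "dr": [0, 0, -1.541], "jaw": 0},
  {"slide": [382, 70, -173], "dr": [0, 0, -1.541], "jaw": 0},
  {"slide": [382, 70, -173], "dr": [0, 0, -1.541], "jaw": 0},
  {"slide": [382, 70, -173], "dr": [0, 0, -1.541], "jaw": 0},
  {"slide": [382, 70, -173], "dr": [0, 0, -1.541], "jaw": 0},
  {"slide": [382, 70, -173], "dr": [0, 0, -1.541], "jaw": 0},
  {"slide": [382, 70, -173], "dr": [0, 0, -1.541], "jaw": 0},
  {"slide": [382, 70, -173], "dr": [0, 0, -1.541], "jaw": 0},
  {"slide": [382, 70, -173], "dr": [0, 0, -1.541], "jaw": 0},
  {"slide": [382, 70, -173], "dr": [0, 0, -1.541], "jaw": 0},
  {"slide": [382, 70, -173], "dr": [0, 0, -1.541], "jaw": 0},
  {"slide": [382, 70, -173], "dr": [0, 0, -1.541], "jaw": 0},
])

```text
t: 8.8
tool_pos: [0.5561, 0.1831, 0.4398]
orientation: [-0.246, 3.132, 0.0]
force: [0.2, 0.0, -0.1]
opening: 0.093
gripper_force: 0.0
```

Run:
```python
from h import *
np.set_printoptions(precision=4,suppress=True)
s=read_state(); print(s['q'],s['tool_pos'],s['force'],s['opening'])
for n,hb,lb in(('scene',(405,195,465,250),(260,140,360,200)),('side',(300,228,352,275),(322,150,402,226))):
    p,im,d=cam(n); W=cloud(p,d); hsv=cv2.cvtColor(im,cv2.COLOR_RGB2HSV)
    def pts(b): return W[b[1]:b[3],b[0]:b[2]].reshape(-1,3),hsv[b[1]:b[3],b[0]:b[2]].reshape(-1,3)
    P,H=pts(hb); m=(P[:,2]>.11)&(P[:,2]<.175)&(H[:,1]<60)&(H[:,2]>90)&(abs(P[:,0]-.556)<.06)&(abs(P[:,1]-.185)<.04)
    r=cv2.minAreaRect((P[m,:2]*1000).astype(np.float32)); print('head',m.sum(),r,P[m,2].max())
    P,H=pts(lb); f=(P[:,2]>.07)&(P[:,2]<.1)&(abs(P[:,0]-.554)<.12)&(abs(P[:,1]+.18)<.1)
    m=f&(H[:,1]<50)&(H[:,2]>120)
    r=cv2.minAreaRect((P[m,:2]*1000).astype(np.float32)); print('label',m.sum(),r)
    if n=='scene' or 1:
        r=cv2.minAreaRect((P[f,:2]*1000).astype(np.float32)); print('flap',f.sum(),r,np.percentile(P[f,2],[5,50,95,99]))
p,im,d=cam('wrist'); cv2.imwrite('pics/w.png',im[...,::-1])
```

```text
[ 0.2304  0.0788  1.4799  0.      1.5828 -1.4969] [0.5561 0.1831 0.4398] [ 0.1644  0.0436 -0.094 ] 0.09301687470422977
head 906 ((556.422607421875, 182.9376220703125), (83.51390075683594, 46.06550979614258), 9.010448455810547) 0.17254428349918907
label 440 ((558.34716796875, -168.98204040527344), (106.34977722167969, 94.41693878173828), 10.207839965820312)
flap 2005 ((554.109130859375, -183.03411865234375), (174.82569885253906, 122.43277740478516), 10.648120880126953) [0.0723 0.0805 0.0825 0.0834]
head 1025 ((555.4451904296875, 184.89654541015625), (81.67151641845703, 48.82093811035156), 8.94019889831543) 0.17036814674665574
label 311 ((553.6348876953125, -184.94161987304688), (89.37640380859375, 62.592620849609375), 9.730828285217285)
flap 1234 ((549.544921875, -182.0052032470703), (161.05372619628906, 124.76753997802734), 10.510895729064941) [0.0761 0.0791 0.081  0.0818]
```

View pics/w.png

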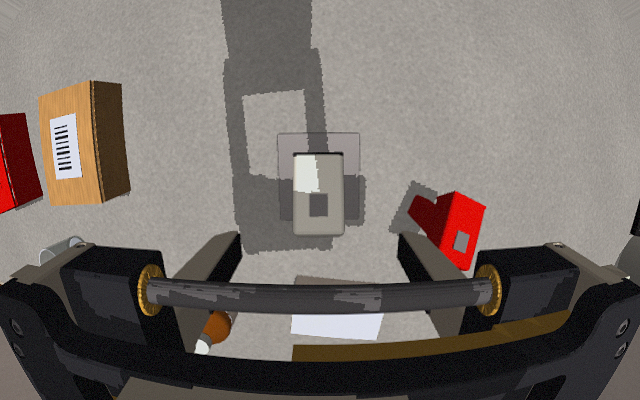

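The wrist view shows the white head at (318,193), square between the fingers, with the stand below it. The red scanner (455,230) is clear of the path. Descend and grip.

>>> servo_tool([
  {"slide": [0, 0, 45], "dr": [0, 0, 0], "jaw": 0},
  {"slide": [0, 0, 90], "dr": [0, 0, 0], "jaw": 0},
  {"slide": [0, 0, 120], "dr": [0, 0, 0], "jaw": 0},
  {"slide": [0, 0, 136], "dr": [0, 0, 0], "jaw": 0},
  {"slide": [0, 0, 136], "dr": [0, 0, 0], "jaw": 0},
  {"slide": [0, 0, 136], "dr": [0, 0, 0], "jaw": 0.3},
  {"slide": [0, 0, 136], "dr": [0, 0, 0], "jaw": 0.45},
  {"slide": [0, 0, 136], "dr": [0, 0, 0], "jaw": 1},
  {"slide": [0, 0, 136], "dr": [0, 0, 0], "jaw": 1},
  {"slide": [0, 0, 136], "dr": [0, 0, 0], "jaw": 1},
  {"slide": [0, 0, 136], "dr": [0, 0, 0], "jaw": 1},
  {"slide": [0, 0, 136], "dr": [0, 0, 0], "jaw": 1},
], force=50)

```text
t: 10.15
tool_pos: [0.5561, 0.1832, 0.3039]
orientation: [-0.247, 3.132, 0.0]
force: [0.8, -0.9, 0.2]
opening: 0.0459
gripper_force: 49.9
```

>>> servo_tool([
  {"slide": [0, 0, -10], "dr": [0, 0, 0], "jaw": 1},
  {"slide": [0, 0, -25], "dr": [0, 0, 0], "jaw": 1},
  {"slide": [0, 0, -45], "dr": [0, 0, 0], "jaw": 1},
  {"slide": [0, 0, -70], "dr": [0, 0, 0], "jaw": 1},
  {"slide": [0, 0, -95], "dr": [0, 0, 0], "jaw": 1},
  {"slide": [0, 0, -120], "dr": [0, 0, 0], "jaw": 1},
  {"slide": [0, 0, -150], "dr": [0, 0, 0], "jaw": 1},
  {"slide": [0, 0, -160], "dr": [0, 0, 0], "jaw": 1},
  {"slide": [0, 0, -160], "dr": [0, 0, 0], "jaw": 1},
])

```text
t: 11.05
tool_pos: [0.5564, 0.1833, 0.4666]
orientation: [-0.246, 3.127, 0.001]
force: [-0.0, 0.0, -2.5]
opening: 0.0462
gripper_force: 49.9
```

>>> servo_tool([
  {"slide": [20, 0, 0], "dr": [0, -0.12, 0], "jaw": 1},
  {"slide": [40, 0, 0], "dr": [0, -0.24, 0], "jaw": 1},
  {"slide": [60, 0, 0], "dr": [0, -0.36, 0], "jaw": 1},
  {"slide": [80, 0, 0], "dr": [0, -0.48, 0], "jaw": 1},
  {"slide": [100, 0, 0], "dr": [0, -0.6, 0], "jaw": 1},
  {"slide": [100, 0, 0], "dr": [0, -0.6, 0], "jaw": 1},
])

```text
t: 11.65
tool_pos: [0.4544, 0.1671, 0.4596]
orientation: [-0.201, 2.537, 0.061]
force: [-1.0, -0.2, -3.4]
opening: 0.0461
gripper_force: 49.9
```

Run:
```python
from h import *
from scipy.optimize import least_squares
np.set_printoptions(precision=4,suppress=True)
s=read_state(); print(s['q'],s['tool_pos'],s['orientation'],s['opening'])
D=[([-1.2614,.1311,1.4892,0,1.523],[.23074,-.55363,.40379]),([-.4262,.21573,1.66121,0,1.26465],[.55667,-.19652,.26176]),([-.4383,.22135,1.64439,0,1.27543],[.55842,-.20519,.26703]),([.2304,.0788,1.4799,0,1.5828],[.5561,.1831,.4398]),(s['q'],s['tool_pos'])]
lat=[-np.sin(q[0])*p[0]+np.cos(q[0])*p[1] for q,p in D]; print('lat',lat)
rr=[np.cos(q[0])*p[0]+np.sin(q[0])*p[1] for q,p in D]
def fk(k,q):
    a,h,L2,L3,e,d=k; b=q[1]+q[2]; c=b+q[4]
    return np.array([a+L2*np.sin(q[1])+L3*np.sin(b)+e*np.cos(b)+d*np.sin(c), h+L2*np.cos(q[1])+L3*np.cos(b)-e*np.sin(b)+d*np.cos(c)])
k0=np.array([0.,.36,.38,.38,0,.1])
f=lambda k:np.r_[np.concatenate([fk(k,q)-[r,p[2]] for (q,p),r in zip(D,rr)])/5e-4,(k-k0)*[1,.3,.3,.3,1,1]]
o=least_squares(f,k0); k=o.x; print(k,o.fun*5e-4)
R_=s['orientation']; T=R.from_rotvec(R_).as_matrix(); print(T)
# goal: window over label -> tool pitch 25 deg below horizontal; head centre above label
L=np.array([.554,-.181]); hc=np.r_[L,.079+.12+.039]
for ang in(65,58,50):
  lt=np.mean(lat); az=np.arctan2(L[1],L[0])-np.arcsin(lt/np.hypot(*L)); t=np.radians(ang)
  tz=np.r_[np.cos(az)*np.sin(t),np.sin(az)*np.sin(t),-np.cos(t)]; P=hc-.167*tz
  r=np.cos(az)*P[0]+np.sin(az)*P[1]
  g=least_squares(lambda x:np.r_[fk(k,[az,x[0],x[1],0,x[2]])-[r,P[2]],x.sum()-(np.pi-t)],[-.3,2.0,.8],bounds=([-.89,.02,0],[2.26,2.5,2.73]))
  print(ang,az,P,tz,g.x,g.fun)
```

```text
[ 0.2721 -0.5117  2.0113 -0.0744  1.0489 -1.4394] [0.4544 0.1671 0.4596] [-0.201   2.5375  0.0613] 0.046072444637890446
lat [np.float64(0.05121259874836037), np.float64(0.051195053905117), np.float64(0.05119957644960202), np.float64(0.051266732547056715), np.float64(0.03887524081655913)]
[-0.0009  0.3209  0.3759  0.5536  0.0644  0.1981] [ 0.0001  0.     -0.      0.      0.     -0.     -0.0001  0.0001  0.
 -0.0001 -0.     -0.     -0.      0.      0.      0.    ]
[[-0.8165 -0.1573  0.5555]
 [-0.1303  0.9875  0.0881]
 [-0.5624 -0.0004 -0.8268]]
65 -0.39952496854510694 [ 0.4146 -0.1221  0.3086] [ 0.8349 -0.3525 -0.4226] [-0.6429  2.5     0.155 ] [0.0363 0.0105 0.0049]
58 -0.39952496854510694 [ 0.4235 -0.1259  0.3265] [ 0.7813 -0.3299 -0.5299] [-0.7491  2.5     0.3793] [0.005  0.002  0.0009]
50 -0.39952496854510694 [ 0.4361 -0.1312  0.3453] [ 0.7057 -0.298  -0.6428] [-0.6844  2.3923  0.561 ] [ 0. -0.  0.]
```

```bash
cat > k.py <<'E'
from h import *
from scipy.optimize import least_squares
K=None
rz=lambda a:R.from_euler('z',a); ry=lambda a:R.from_euler('y',a)
def fk(k,q,C=R.identity()):
    a,h,L2,L3,e,d,l=k; b=q[1]+q[2]; w=ry(b)*rz(q[3])*ry(q[4])
    p=np.r_[a,l,h]+ry(q[1]).apply([0,0,L2])+ry(b).apply([e,0,L3])+w.apply([0,0,d])
    return rz(q[0]).apply(p), rz(q[0])*w*rz(q[5])*C
D=[([-1.2614,.1311,1.4892,0,1.523,-.0854],[.23074,-.55363,.40379]),([-.4262,.21573,1.66121,0,1.26465,-.613],[.55667,-.19652,.26176]),([-.4383,.22135,1.64439,0,1.27543,-.6253],[.55842,-.20519,.26703]),([.2304,.0788,1.4799,0,1.5828,-1.4969],[.5561,.1831,.4398]),([.2721,-.5117,2.0113,-.0744,1.0489,-1.4394],[.4544,.1671,.4596])]
def fit(D):
    k0=np.array([0.,.36,.38,.45,0,.19,.051])
    f=lambda k:np.r_[np.concatenate([fk(k,q)[0]-p for q,p in D])/5e-4,(k-k0)*[1,.3,.3,.3,1,1,1]]
    o=least_squares(f,k0); return o.x,abs(f(o.x)[:-7]*5e-4).max()
LO=np.array([-2.96,-.89,.02,-1.34,0,-2.66]); HI=np.array([2.96,2.26,2.5,4.48,2.73,2.66])
def ik(k,C,P,Rg,q0):
    f=lambda q:np.r_[(fk(k,q,C)[0]-P)*10,(fk(k,q,C)[1].inv()*Rg).as_rotvec()]
    o=least_squares(f,np.clip(q0,LO+.01,HI-.01),bounds=(LO,HI)); return o.x,np.abs(o.fun).max()
def goal(psi,L,hw=.12,t=np.radians(65)):
    s,c=np.sin(t),np.cos(t); z=np.r_[np.cos(psi)*s,np.sin(psi)*s,-c]; x=np.r_[-np.cos(psi)*c,-np.sin(psi)*c,-s]
    return np.r_[L,.079+hw+.039]-.167*z, R.from_matrix(np.c_[x,np.cross(z,x),z])
E
python3 - <<'E'
from k import *
np.set_printoptions(precision=3,suppress=True)
k,e=fit(D); print(k,e); s=read_state(); q=s['q']
C=fk(k,q)[1].inv()*R.from_rotvec(s['orientation']); print('C',C.as_rotvec())
for psi in np.radians([-140,-115,-90,-70,-50,-23,10,30,50,70,90]):
    P,Rg=goal(psi,[.554,-.181])
    best=None
    for q3 in(-1.2,-.6,0,.6,1.5,2.5):
      for q5 in(.6,1.5):
        x,r=ik(k,C,P,Rg,[q[0]-.6,-.2,1.8,q3,q5,-1.5])
        if r<2e-3:
            m=np.minimum(x-LO,HI-x).min()
            if best is None or m>best[0]: best=(m,x)
    print(np.degrees(psi).round(),best)
E
```

```text
[0.    0.318 0.369 0.553 0.062 0.192 0.051] 5.868840419984145e-05
C [ 0.    -0.     1.571]
-140.0 (np.float64(0.514024863829671), array([-0.029,  0.835,  0.948, -0.826,  2.181,  0.655]))
-115.0 (np.float64(0.3804620269190626), array([ 0.09 ,  0.562,  1.346, -0.96 ,  1.865,  0.549]))
-90.0 (np.float64(0.23208517171641319), array([ 0.165,  0.253,  1.746, -1.108,  1.53 ,  0.456]))
-70.0 (np.float64(0.10046009831418923), array([ 0.162, -0.036,  2.06 , -1.24 ,  1.228,  0.354]))
-50.0 (np.float64(0.01024926503707313), array([ 0.048, -0.384,  2.352, -1.33 ,  0.838,  0.156]))
-23.0 None
10.0 None
30.0 None
50.0 None
70.0 None
90.0 None
```

Run:
```python
from k import *
np.set_printoptions(precision=3,suppress=True,linewidth=150)
k,e=fit(D); s=read_state(); q=s['q'].copy(); R0=R.from_rotvec(s['orientation']); P0=s['tool_pos']
C=R.from_euler('z',np.pi/2)
z0=R0.as_matrix()[:,2]; psi0=np.arctan2(z0[1],z0[0]); t0=np.arccos(-z0[2]); H0=P0+.167*z0; print(psi0,t0,H0)
L=np.array([.554,-.182]); psi1=np.radians(-100); t1=np.radians(65); H1=np.r_[L,.33]
N=28
for i in range(1,N+1):
    f=i/N; psi=psi0+f*(psi1-psi0); t=t0+f*(t1-t0); H=H0+f*(H1-H0)
    P,Rg=goal(psi,H[:2],0,t); P[2]+=H[2]-.118
    q,r=ik(k,C,P,Rg,q)
    dp=R0.inv().apply(P-P0)*1000; dr=(R0.inv()*Rg).as_rotvec()
    print(i,dp.round(0),dr.round(2),q.round(2),'%.4f'%r)
```

```text
0.15736266871856816 0.5973391574071678 [0.547 0.182 0.322]
1 [ 4. -6. -1.] [ 0.04 -0.02  0.06] [ 0.28 -0.53  2.03 -0.13  1.04 -1.35] 0.0000
2 [  8. -12.  -2.] [ 0.08 -0.04  0.11] [ 0.28 -0.55  2.05 -0.18  1.03 -1.26] 0.0000
3 [ 12. -18.  -2.] [ 0.12 -0.06  0.17] [ 0.29 -0.56  2.06 -0.24  1.02 -1.17] 0.0000
4 [ 15. -23.  -2.] [ 0.16 -0.08  0.22] [ 0.3  -0.57  2.08 -0.3   1.02 -1.08] 0.0000
5 [ 18. -29.  -2.] [ 0.2  -0.09  0.27] [ 0.31 -0.57  2.09 -0.36  1.03 -0.98] 0.0000
6 [ 20. -34.  -1.] [ 0.25 -0.11  0.32] [ 0.32 -0.57  2.09 -0.43  1.03 -0.89] 0.0000
7 [ 21. -39.  -0.] [ 0.29 -0.13  0.38] [ 0.33 -0.56  2.1  -0.49  1.05 -0.79] 0.0000
8 [ 22. -44.   1.] [ 0.34 -0.15  0.43] [ 0.34 -0.55  2.1  -0.55  1.06 -0.7 ] 0.0000
9 [ 23. -49.   3.] [ 0.39 -0.17  0.48] [ 0.35 -0.54  2.09 -0.61  1.08 -0.61] 0.0000
10 [ 23. -54.   5.] [ 0.43 -0.18  0.52] [ 0.36 -0.52  2.09 -0.66  1.1  -0.52] 0.0000
11 [ 23. -59.   8.] [ 0.48 -0.2   0.57] [ 0.37 -0.49  2.08 -0.71  1.13 -0.44] 0.0000
12 [ 22. -65.  11.] [ 0.53 -0.22  0.62] [ 0.37 -0.46  2.07 -0.76  1.16 -0.36] 0.0000
13 [ 21. -71.  15.] [ 0.59 -0.23 
[... 659 characters left out ...]
[  -6. -131.   55.] [ 1.03 -0.33  1.  ] [ 0.3  -0.09  1.85 -1.01  1.47  0.16] 0.0000
22 [ -11. -141.   61.] [ 1.09 -0.34  1.04] [ 0.28 -0.04  1.81 -1.02  1.51  0.2 ] 0.0000
23 [ -16. -152.   67.] [ 1.15 -0.35  1.08] [ 0.26  0.02  1.77 -1.03  1.55  0.23] 0.0000
24 [ -22. -164.   74.] [ 1.21 -0.35  1.11] [ 0.24  0.07  1.73 -1.04  1.58  0.26] 0.0000
25 [ -27. -176.   81.] [ 1.27 -0.36  1.15] [ 0.22  0.12  1.68 -1.05  1.62  0.29] 0.0000
26 [ -33. -189.   87.] [ 1.33 -0.36  1.18] [ 0.19  0.17  1.64 -1.05  1.66  0.32] 0.0000
27 [ -38. -203.   94.] [ 1.4  -0.36  1.21] [ 0.17  0.22  1.59 -1.06  1.7   0.34] 0.0000
28 [ -44. -217.  101.] [ 1.46 -0.36  1.24] [ 0.14  0.28  1.53 -1.06  1.74  0.36] 0.0000
```

The whole path stays inside the joint ranges, so I'll follow it in coarse waypoints.

>>> servo_tool([
  {"slide": [8, -12, -2], "dr": [0.08, -0.04, 0.11], "jaw": 1},
  {"slide": [15, -23, -2], "dr": [0.16, -0.08, 0.22], "jaw": 1},
  {"slide": [18, -29, -2], "dr": [0.2, -0.09, 0.27], "jaw": 1},
  {"slide": [20, -34, -1], "dr": [0.25, -0.11, 0.32], "jaw": 1},
  {"slide": [22, -44, 1], "dr": [0.34, -0.15, 0.43], "jaw": 1},
  {"slide": [23, -49, 3], "dr": [0.39, -0.17, 0.48], "jaw": 1},
  {"slide": [23, -54, 5], "dr": [0.43, -0.18, 0.52], "jaw": 1},
  {"slide": [22, -65, 11], "dr": [0.53, -0.22, 0.62], "jaw": 1},
  {"slide": [19, -77, 18], "dr": [0.64, -0.25, 0.71], "jaw": 1},
  {"slide": [16, -83, 23], "dr": [0.69, -0.26, 0.76], "jaw": 1},
  {"slide": [13, -90, 27], "dr": [0.74, -0.28, 0.8], "jaw": 1},
  {"slide": [7, -105, 37], "dr": [0.86, -0.3, 0.88], "jaw": 1},
  {"slide": [-2, -122, 49], "dr": [0.97, -0.32, 0.96], "jaw": 1},
  {"slide": [-11, -141, 61], "dr": [1.09, -0.34, 1.04], "jaw": 1},
  {"slide": [-22, -164, 74], "dr": [1.21, -0.35, 1.11], "jaw": 1},
  {"slide": [-33, -189, 87], "dr": [1.33, -0.36, 1.18], "jaw": 1},
  {"slide": [-38, -203, 94], "dr": [1.4, -0.36, 1.21], "jaw": 1},
  {"slide": [-44, -217, 101], "dr": [1.46, -0.36, 1.24], "jaw": 1},
  {"slide": [-44, -217, 101], "dr": [1.46, -0.36, 1.24], "jaw": 1},
  {"slide": [-44, -217, 101], "dr": [1.46, -0.36, 1.24], "jaw": 1},
])

```text
t: 13.65
tool_pos: [0.5841, -0.0322, 0.4035]
orientation: [1.676, 1.414, -1.069]
force: [-0.4, -0.4, -2.3]
opening: 0.0459
gripper_force: 49.9
```

Run:
```python
from h import *
np.set_printoptions(precision=3,suppress=True,linewidth=150)
s=read_state(); M=R.from_rotvec(s['orientation']).as_matrix(); print(s['q'],s['tool_pos'],s['opening'],s['gripper_force']); print(M, 'grasp',s['tool_pos']+.167*M[:,2])
ims=[]
for n in('scene','side'):
    p,im,d=cam(n); np.savez(n+'2.npz',im=im,d=d,W=cloud(p,d)); ims.append(cv2.resize(im[20:240,220:480,::-1],None,fx=1.5,fy=1.5))
cv2.imwrite('pics/s3.png',np.hstack(ims))
```

```text
[ 0.14   0.283  1.521 -1.064  1.746  0.344] [ 0.584 -0.032  0.404] 0.045882937035035105 49.88730490207672
[[ 0.069  0.985 -0.157]
 [ 0.419 -0.171 -0.892]
 [-0.905 -0.004 -0.424]] grasp [ 0.558 -0.181  0.333]
```

View pics/s3.png

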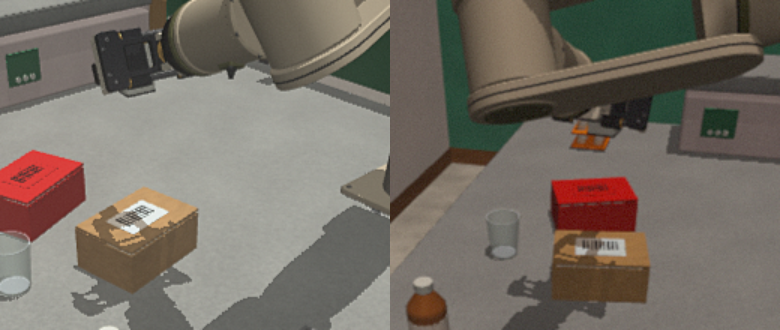

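The scene (left) and side (right) crops show the carton shut with the label up. The gripper hides the scanner in both, but an opening of 46 mm means it is still held. I'll lower it to 12 cm and check with the wrist camera.

>>> servo_tool([
  {"slide": [15, -1, 7], "dr": [0, 0, 0], "jaw": 1},
  {"slide": [35, -2, 17], "dr": [0, 0, 0], "jaw": 1},
  {"slide": [55, -3, 27], "dr": [0, 0, 0], "jaw": 1},
  {"slide": [75, -3, 37], "dr": [0, 0, 0], "jaw": 1},
  {"slide": [85, -3, 42], "dr": [0, 0, 0], "jaw": 1},
  {"slide": [85, -3, 42], "dr": [0, 0, 0], "jaw": 1},
  {"slide": [85, -3, 42], "dr": [0, 0, 0], "jaw": 1},
  {"slide": [85, -3, 42], "dr": [0, 0, 0], "jaw": 1},
  {"slide": [85, -3, 42], "dr": [0, 0, 0], "jaw": 1},
])

```text
t: 14.65
tool_pos: [0.5805, -0.0335, 0.3118]
orientation: [1.676, 1.41, -1.064]
force: [-0.9, 0.7, -2.1]
opening: 0.0457
gripper_force: 49.9
```

Run:
```python
from h import *
np.set_printoptions(precision=3,suppress=True,linewidth=150)
s=read_state(); M=R.from_rotvec(s['orientation']).as_matrix(); print(s['q'],s['tool_pos'],s['opening'],s['force']); print('grasp',s['tool_pos']+.167*M[:,2])
p=camera_params('wrist'); im,d=read_camera('wrist')
v,u=np.mgrid[0:400,0:640]; x=u-p['cx'];y=v-p['cy']; r=np.hypot(x,y)+1e-9; th=np.clip(r/p['fx'],0,1.5)
X=np.stack([np.tan(th)*x/r*d,np.tan(th)*y/r*d,d],-1); W=(X-np.array(p['tvec']))@R.from_rotvec(p['rvec']).as_matrix()
np.savez('w3.npz',im=im,W=W); T=(W-s['tool_pos'])@M
m=(abs(T[...,1])<.021)&(T[...,2]>.12)&(T[...,2]<.2)&(abs(T[...,0])<.06)&(im.min(-1)>90)
P=W[m]; print(m.sum(),P.mean(0))
c=P.mean(0); _,_,V=np.linalg.svd(P-c,full_matrices=False); print('normals',V, P.min(0),P.max(0))
cv2.imwrite('pics/w3.png',im[...,::-1])
```

```text
[ 0.139  0.375  1.588 -1.047  1.664  0.488] [ 0.58  -0.033  0.312] 0.04570543201386184 [-0.869  0.67  -2.053]
grasp [ 0.555 -0.182  0.241]
10728 [ 0.558 -0.162  0.236]
normals [[-0.001 -0.003  1.   ]
 [ 0.985 -0.172  0.001]
 [-0.172 -0.985 -0.003]] [ 0.537 -0.169  0.201] [ 0.579 -0.157  0.278]
```

View pics/w3.png

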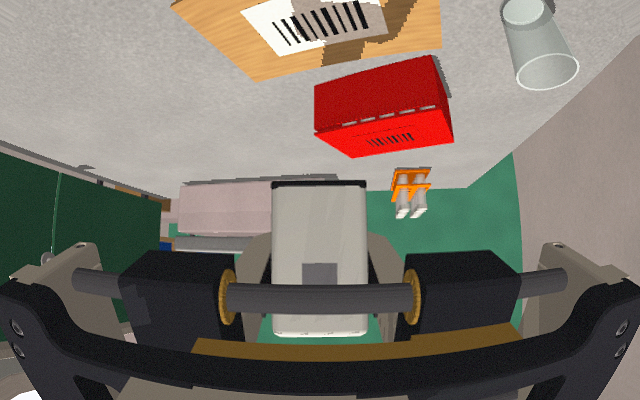

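The wrist view shows the head (270–365, 182–335) held square. Its upper face is vertical to within 0.3°, so the window looks straight down at z ≈ 0.20, about 12 cm over the label at (0.555,-0.182). Nothing is touching, so I'll hand in.

```bash
python3 -c "
from plant import *
print(abs(read_state()['dq']).max(), close_job())"
```

```text
the job is handed in; nothing more can be done
0.004859242320813189 None
```

The job is handed in: both flaps are shut in order, and the scanner is held still about 12 cm above the label with its window facing straight down. `close_job()` returned no verdict, so whether it passed is unknown.

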